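# Move the round flatbread to its round stand with the spatula

### The arm

A 6-joint arm with a two-finger parallel gripper is mounted at the origin on the work surface. World frame = base frame: x ahead of the robot, y to its left, z up, the work surface at z = 0. Lengths are in m, angles in rad, forces in N, time in s.
With the tool pointing down it reaches from about 0.325 to 0.925 m from the base axis. Payload 3.1 kg.
Tool frame: the origin (TCP) lies at the very end of the fingers, on their centre line; the grasp point (between the pads) lies 19 mm behind it (robot.grip_point_offset is the distance from the TCP to the grasp point, in m); z points along the fingers, y is the line along which they close (so a half turn about z gives the same grasp; the last joint's range is limited). The gripper opens to 85 mm and grips with 20 to 120 N. Pads are 22 mm wide; open, the fingers measure 114 mm over their backs; the gripper's body (76 mm by 85 mm) begins 54 mm behind the grasp point. The pads swing forward as they close: fully open they stand 13 mm farther back than shut.
Start: joints at [1.214, 0.217, 1.613, -0, 1.311, -0.112], TCP at [0.151, 0.606, 0.199] pointing down, gripper open.
Joint ranges: [-2.75, 2.75], [-0.78, 2.1], [0.31, 2.55], [-1.13, 4.27], [0.13, 2.63], [-2.58, 2.58]. Speed limits (rad/s): [2.79, 2.79, 3.14, 3.14, 3.14, 3.14].

### API

Orientations are given as a rotation vector (axis times angle).
In Python, from station import robot, vision gives the robot as it stands.
- The arm moves only by the shell command python3 -m inch 'ROWS' [FORCE]. ROWS is a JSON object of lists of equal length, an entry for each row: "slide": the shift along the tool's x, y, z scaled (see below), a list of three; "yaw": the turn about the tool's z scaled (see below); "hand": the opening, from -1 (shut) to 1 (fully open), so that 0 is half open. A call has 1 to 12 rows; each row is the pose to reach, as a shift and turn from the pose commanded when the call began, along the tool's axes at that moment; what a row does not reach only later rows make up. The controller multiplies each number of a shift by 0.25 m and each number of a turn by 2 rad. A row lasts 1/8 s, in which the tool goes at most 62.5 mm and 10.7 degrees, less where a joint would pass 70% of its speed; a pose out of reach is approached as far as the arm can. A call with a number of a shift or a turn outside -1 to 1 is refused whole. A call with a gripper value outside its range is refused whole. The fingers move at their own pace and stop on an object; FORCE is the grip in N (left out, the last holds). Time passes only in rows, so rows that repeat a pose let the fingers close. It gives the time, the measured TCP pose, the force, the opening and the grip force at its end, in the units of the state.
- robot.state(): the state, without advancing time (a new reading comes with each control period).
- vision.camera(name): name is "scene" or "top" or "wrist"; returns a dict with "frame" (420x560x3 uint8, red, green, blue), "fx", "fy", "cx", "cy" (pixels), "camera_from_world" (4x4, takes a point from world to camera coordinates); the wrist camera has in their place "T_tool_cam" (4x4, takes a point from camera to tool coordinates, whose origin is the TCP and whose axes are the flange's). Camera axes: x right, y down, z forward; pixel columns grow to the right and rows downward; lengths in m; the calibration is good to about 2 mm. A picture is of the moment at which its call begins: read the wrist's pose just before it. There is no depth.
- robot.hand_in(): hands the job in; it is judged then, once.
The state is a dict: "time_s": time; "q": joint angles; "qd": joint speeds; "joint_efforts": joint torques, N m; "ee_pos": TCP position; "orientation": TCP orientation; "wrist_force": force on the tool from outside, world axes, zero at the start; "torque": the same for the moment, N m; "opening": finger opening in m; "finger_force": force on a finger pad.
Only numpy, scipy, OpenCV 4.12 (cv2) and the standard library are available. Lean on these libraries where they do the work, as an engineer would, in place of code of your own. Each camera call takes 0.05 s, during which the arm holds its last target. There are 200 camera calls.

### The job

Pick up the spatula by its handle, slide its blade under the round flatbread on the wire cooling rack and carry the bread on it to the display stand whose base is round like the bread, not the square-cornered one. Set the bread down gently in the middle of that stand, resting flat on both runners, draw the spatula out, and put the spatula down with its blade flat on the counter. The bread must not be touched by the gripper or dropped, and the basket, jar and mug are to be left alone.

Things in the scene. Friction and masses are not known exactly. Their poses are not given: they have to be found in the camera images.
- spatula: Dark steel spatula with flat black handle, loose, 0.18 kg, standing stably on its blade. Origin: centre of the blade's underside; x towards the blade's tip, z up. Blade 135 (x) by 60 by 4 mm. From its rear edge the handle leans back 22 degrees from vertical, along (-0.375, 0, 0.927): 112 mm of thin steel neck, then a black grip 105 long, 36 wide (y), 14 mm thick; grip across the 14 mm.
- spatula_grip (a point): Middle of the black grip, at (-128, 0, +156) mm in the spatula's frame, with the same axes as the spatula. The grip's two broad flat faces, 14 mm apart, look along (0.927, 0, 0.375) and (-0.927, 0, -0.375) in these axes, so a gripper closing on them leans like the handle.
- bread: Round golden flatbread with a pale criss-cross on top, rigid, 130 mm across (underside 120 mm), 26 mm high, about 0.16 kg, loose. Origin: centre of its flat underside, z up. It starts in the middle of the wire rack.
- rack: Fixed steel wire cooling rack, 160 (x) by 150 mm (y). Wires 6 mm thick run along x at y = -75, -42, +42, +75 mm, tops 30 mm above the counter; at each end a 6 mm wire crosses on the counter. The channel between the middle wires is 78 mm wide, clear from 6 to 30 mm height, open at both ends; the bread bridges it. Origin: centre, at counter height; its -x end faces the robot.
- round_stand: Fixed wooden stand with a round base 170 mm across, 8 mm thick. Two runners along x, 140 mm long, 8 mm wide, at y = -42 and +42 mm, tops 30 mm above the counter; the channel between them is 76 mm wide, clear from 8 to 30 mm height, open at both ends. Origin: centre of the base's underside, at counter height; its -x end faces the robot.
- square_stand: Wooden display stand like the round one, with the same runners and channel, but with a rectangular base 170 (x) by 150 mm (y). Not for this bread. Fixed. Origin: centre of its underside.
- basket: Bystander, loose: wicker basket of small rolls, 150 mm across, 90 mm high, 0.6 kg. Origin: centre of its underside.
- jar: Bystander, loose: amber glass jar with a steel lid, 76 mm across, 100 mm high. Origin: centre of its underside.
- mug: Bystander, loose: white mug, 80 mm across without its handle, 90 mm high. Origin: centre of its underside.
There are look-alikes about, which are no part of the job. Of the things that look like the spatula, the larger one is meant.

How it is judged:
By the outcome, as a careful person would: the job done as asked, in the order asked, and still so for the second after the job is handed in, with the robot touching nothing.
It also fails if it takes over 72 s, if anything falls off the work surface, if the arm or the gripper's body presses on something with over 40 N, if the wrist force passes 120 N, or if a joint passes its speed limit or range.

## Working session

There is one attempt and no reset: what is moved stays moved. The work goes in short steps, Python scripts to look and compute and a shell command to move; the robot and the scene stay as the last step left them, time stands still between calls to the robot, and variables do not carry over. Pictures are saved under pics/ and viewed, at most 10 in all, crops included, and the job is handed in when it is done.

```bash
ls; mkdir -p pics; python3 - <<'E'
from station import robot, vision
import cv2,numpy as np,json
s=robot.state();print(s['time_s'],s['ee_pos'],s['orientation'],robot.grip_point_offset)
for n in ['top','scene']:
    c=vision.camera(n);cv2.imwrite(f'pics/{n}0.png',cv2.resize(c['frame'][:,:,::-1],(800,600),interpolation=cv2.INTER_CUBIC))
    np.savez(n+'.npz',**{k:np.array(v) for k,v in c.items()});print(n,c['fx'],c['fy'],c['cx'],c['cy'],np.round(c['camera_from_world'],3).tolist())
E
```

```text
pics
0.0 [0.15113507 0.60551631 0.19714624] [-0.38342703 -3.11757966  0.00374549] 0.0187
top 463.6085913950291 463.6085913950291 280.20041791755455 210.24820811098152 [[-0.002, -1.0, -0.012, 0.011], [-0.997, 0.003, -0.081, 0.539], [0.081, 0.011, -0.997, 1.79], [0.0, 0.0, 0.0, 1.0]]
scene 465.80817199721616 465.80817199721616 284.7947814299792 217.99174945996342 [[-0.457, 0.89, -0.003, 0.246], [0.669, 0.341, -0.661, -0.285], [-0.586, -0.304, -0.751, 2.209], [0.0, 0.0, 0.0, 1.0]]
```

View pics/top0.png

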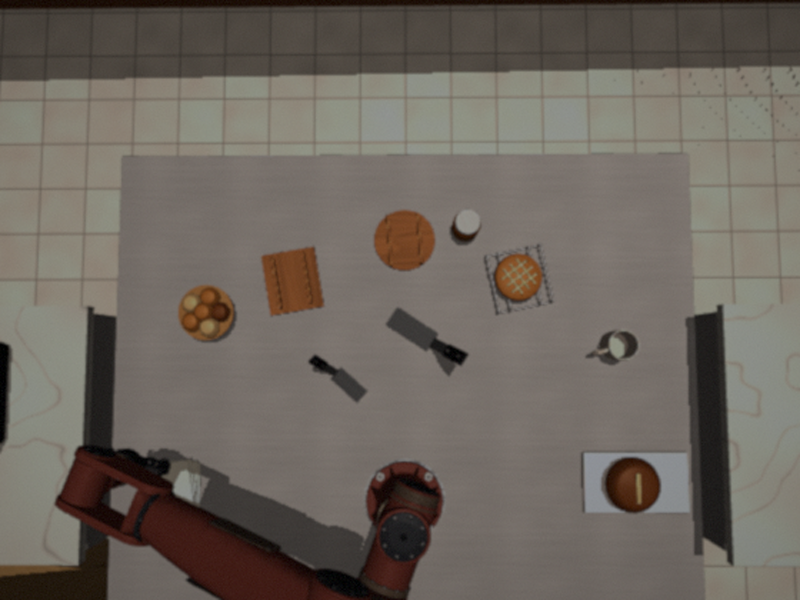

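View pics/scene0.png

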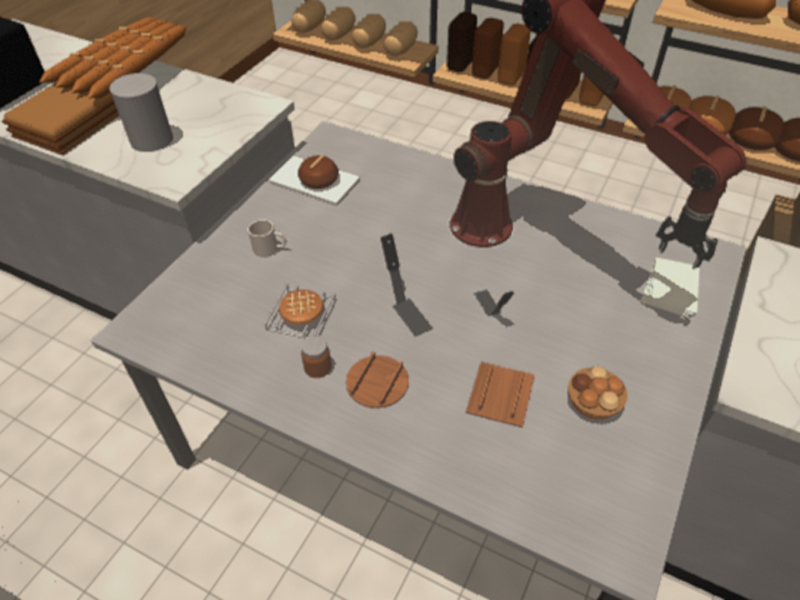

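The top view shows the large spatula with its blade at about (411,327) and grip at (450,350). The bread and rack are at (518,278), the round stand at (405,240), and the jar at (466,225). I'll enlarge this area.

```bash
python3 - <<'E'
import cv2,numpy as np
for n,(x0,y0,w,h,s) in dict(top=(258,140,133,120,5),scene=(180,155,130,140,4.2)).items():
    f=np.load(n+'.npz')['frame'][y0:y0+h,x0:x0+w,::-1]
    cv2.imwrite(f'pics/{n}_crop.png',np.clip(cv2.resize(f,None,fx=s,fy=s,interpolation=cv2.INTER_CUBIC)*1.3,0,255))
E
```

```text
[ WARN:0@0.043] global loadsave.cpp:1063 imwrite_ Unsupported depth image for selected encoder is fallbacked to CV_8U.
```

View pics/top_crop.png

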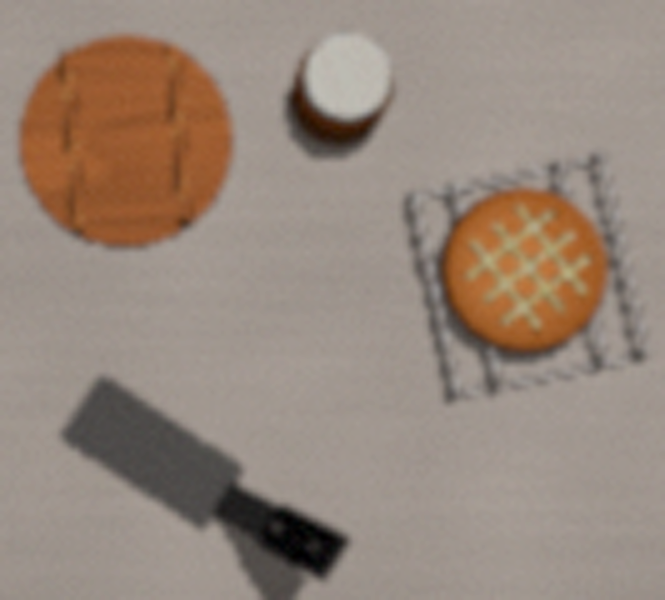

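View pics/scene_crop.png

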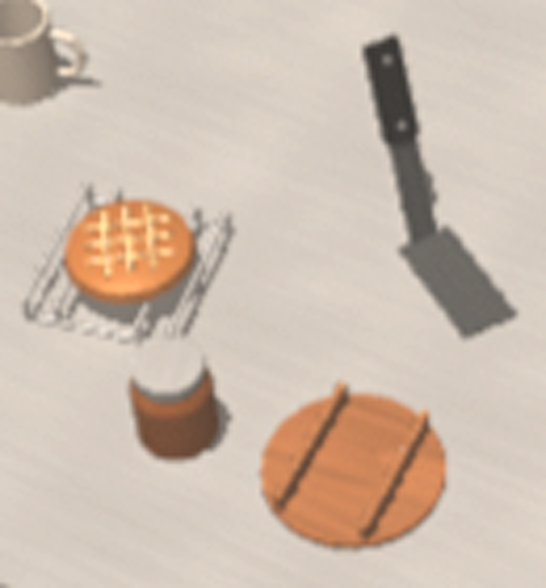

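Top crop:
- Blade corners: (103,377), (62,434), (242,470), (203,527).
- Rack outer-wire ends: (408,200), (450,398), (600,160), (642,357).
- Bread: (526,270).
- Round base: centre (126,142).
- Runners: about (66,65)-(80,228) and (178,50)-(185,218).

Scene crop:
- Blade corners: (402,247), (447,230), (516,314), (468,338).
- Runners: (345,388)-(280,508) and (425,415)-(368,533).

```bash
cat > h.py <<'E'
import numpy as np, cv2
from scipy.spatial.transform import Rotation as R
crop=dict(top=(258,140,5),scene=(180,155,4.2))
def ray(n,p,z):
    d=np.load(n+'.npz'); x0,y0,s=crop[n]; u=(p[0]+.5)/s-.5+x0; v=(p[1]+.5)/s-.5+y0
    T=d['camera_from_world']; Rm=T[:3,:3]; o=-Rm.T@T[:3,3]
    r=Rm.T@np.array([(u-d['cx'])/d['fx'],(v-d['cy'])/d['fy'],1]); return (o+r*(z-o[2])/r[2])[:2]
def show(name,n,pts,z):
    P=np.array([ray(n,p,z) for p in pts]); print(name,n,'mean',P.mean(0).round(4),'pts',P.round(4).tolist())
    return P
E
python3 - <<'E'
from h import *
def ang(v): return np.degrees(np.arctan2(v[1],v[0])).round(2)
for n,pts in dict(top=[(103,377),(62,434),(242,470),(203,527)],scene=[(516,314),(468,338),(447,230),(402,247)]).items():
    P=show('blade',n,pts,.004); a=P[:2].mean(0)-P[2:].mean(0); print(ang(a),np.linalg.norm(a),np.linalg.norm(P[0]-P[1]),np.linalg.norm(P[2]-P[3]))
# far-left, near-left, far-right, near-right
for n,pts,z in [('top',[(408,200),(450,398),(600,160),(642,357)],.028),('scene',[(175,338),(228,222),(28,315),(88,188)],.028)]:
    P=show('rack',n,pts,z); a=P[0]-P[1]; b=P[2]-P[3]; print(ang(a),ang(b),np.linalg.norm(a),np.linalg.norm(b),ang(P[0]-P[2])+0,np.linalg.norm(P[0]-P[2]))
for n,pts in [('top',[(526,270)]),('scene',[(131,247)])]: show('bread',n,pts,.02)
for n,pts in [('top',[(126,142)]),('scene',[(353,471)])]: show('base',n,pts,.006)
for n,pts in dict(top=[(66,65),(80,228),(178,50),(185,218)],scene=[(368,533),(425,415),(280,508),(345,388)]).items():
    P=show('runners',n,pts,.03); a=P[0]-P[1]; b=P[2]-P[3]; print(ang(a),ang(b),np.linalg.norm(a),np.linalg.norm(b),np.linalg.norm(P[0]-P[2]))
show('jar','top',[(347,78)],.1)
show('grip','top',[(303,538)],.156)
show('grip','scene',[(391,90)],.156)
E
```

```text
blade top mean [ 0.4621 -0.0209] pts [[0.5212, 0.0179], [0.4763, 0.0502], [0.4477, -0.0912], [0.4031, -0.0604]]
56.26 0.13211892913960327 0.05534646303844574 0.05423113063861762
blade scene mean [ 0.4638 -0.0211] pts [[0.4755, 0.0488], [0.5239, 0.0206], [0.4072, -0.0619], [0.4484, -0.0918]]
57.18 0.1327014789177089 0.05598593963296532 0.050891931266806884
rack top mean [ 0.5957 -0.3115] pts [[0.6577, -0.2212], [0.5025, -0.2519], [0.6887, -0.3716], [0.534, -0.4013]]
11.19 10.85 0.15820238157834737 0.1575219489158961 101.66 0.15356142646531418
rack scene mean [ 0.6086 -0.3092] pts [[0.6682, -0.2193], [0.5167, -0.2525], [0.7083, -0.3607], [0.5412, -0.4042]]
12.38 14.61 0.15512646605872815 0.17270626192975608 105.82 0.1469656187933115
bread top mean [ 0.6032 -0.3138] pts [[0.6032, -0.3138]]
bread scene mean [ 0.5837 -0.3255] pts [[0.5837, -0.3255]]
base top mean [ 7.082e-01 -7.000e-04] pts [[0.7082, -0.0007]]
base scene mean [ 0.7131 -0.0019] pts [[0.7131, -0.0019]]
runners top mean [ 0.7056 -0.0018] pts [[0.7654, 0.0462], [0.6362, 0.0353], [0.777, -0.0419], [0.6438, -0.0468]]
4.84 2.12 0.12966334869950885 0.1332770990850194 0.08885067232432708
runners scene mean [0.7157 0.0026] pts [[0.7797, 0.0509], [0.6425, 0.0357], [0.792, -0.0311], [0.6486, -0.045]]
6.3 5.54 0.13798565847685798 0.14413071401121982 0.08289402218407392
jar top mean [ 0.74  -0.168] pts [[0.74, -0.168]]
grip top mean [ 0.3941 -0.128 ] pts [[0.3941, -0.128]]
grip scene mean [ 0.3913 -0.131 ] pts [[0.3913, -0.131]]
```

```bash
cat > go.py <<'E'
import sys,numpy as np
from scipy.spatial.transform import Rotation as R
from station import robot
s=robot.state(); M=R.from_rotvec(s['orientation']).as_matrix(); th=np.degrees(np.arctan2(M[1,0],M[0,0]))
print('t',s['time_s'],'tcp',np.round(s['ee_pos'],4),'theta',th.round(2),'tilt',np.degrees(np.arccos(-M[2,2])).round(2),'F',np.round(s['wrist_force'],1),'tq',np.round(s['torque'],2),'op',s['opening'],'ff',s['finger_force'],'q',np.round(s['q'],2))
a=[float(x) for x in sys.argv[1:]]
if a:
    d=M.T@(np.array(a[:3])-s['ee_pos']); print('slide',np.round(d/.25,4),'mm',np.round(d*1e3,1),'yaw',round(float(-np.radians((a[3]-th+180)%360-180)/2),4))
E
python3 go.py 0.3905 -0.1319 0.30 56.8
```

```text
t 0.1 tcp [0.1512 0.6056 0.1973] theta 165.97 tilt 0.12 F [-0.1  1.5  1.1] tq [-0.04  0.   -0.  ] op 0.08523009870180812 ff 0.0 q [ 1.21  0.22  1.61 -0.    1.31 -0.11]
slide [-1.6436 -2.631  -0.4055] mm [-410.9 -657.7 -101.4] yaw 0.9527
```

```bash
python3 -m inch '{"slide":[[0,0,-0.2],[0,0,-0.4],[-0.1,-0.17,-0.4],[-0.2,-0.34,-0.4],[-0.31,-0.51,-0.4],[-0.43,-0.69,-0.4],[-0.54,-0.86,-0.4],[-0.62,-1,-0.4]],"yaw":[0,0,0.05,0.1,0.15,0.2,0.25,0.3],"hand":[1,1,1,1,1,1,1,1]}'; python3 go.py 0.3905 -0.1319 0.30 56.8
```

```text
time_s: 1.1
ee_pos: [0.2413, 0.3243, 0.298]
orientation: [1.293, 2.863, -0.001]
wrist_force: [0.7, -0.4, 0.7]
opening: 0.085
finger_force: 0.0
t 1.1 tcp [0.2413 0.3243 0.298 ] theta 131.38 tilt 0.04 F [ 0.7 -0.4  0.7] tq [-0.    0.01  0.01] op 0.08503483642317637 ff 0.0 q [ 0.76 -0.35  1.97 -0.    1.53  0.04]
slide [-1.7637 -0.7586 -0.007 ] mm [-440.9 -189.7   -1.7] yaw 0.6508
```

```bash
python3 -m inch '{"slide":[[-0.18,-0.04,0],[-0.38,-0.08,0],[-0.58,-0.13,0],[-0.78,-0.17,0],[-0.97,-0.22,0],[-0.97,-0.22,0]],"yaw":[0.06,0.13,0.2,0.27,0.34,0.36],"hand":[1,1,1,1,1,1]}'; python3 go.py 0.3905 -0.1319 0.30 56.8
```

```text
time_s: 1.85
ee_pos: [0.3619, 0.1054, 0.298]
orientation: [2.224, 2.219, -0.002]
wrist_force: [0.4, -0.2, 0.1]
opening: 0.0854
finger_force: 0.0
t 1.85 tcp [0.3619 0.1054 0.298 ] theta 89.86 tilt 0.07 F [ 0.4 -0.2  0.1] tq [-0.02  0.01 -0.04] op 0.08544142655874085 ff 0.0 q [ 0.1  -0.42  2.01 -0.    1.55  0.1 ]
slide [-0.949   0.1167 -0.0073] mm [-237.3   29.2   -1.8] yaw 0.2885
```

```bash
python3 -m inch '{"slide":[[-0.18,0.02,0],[-0.36,0.04,0],[-0.54,0.07,0],[-0.72,0.09,0],[-0.88,0.11,-0.005],[-0.949,0.117,-0.007],[-0.949,0.117,-0.007]],"yaw":[0.06,0.12,0.18,0.24,0.288,0.288,0.288],"hand":[1,1,1,1,1,1,1]}'; python3 go.py 0.3905 -0.1319 0.148 56.8
python3 - <<'E'
from station import robot,vision
import cv2,numpy as np
s=robot.state();c=vision.camera('wrist')
print(np.round(c['T_tool_cam'],4).tolist(),c['fx'],c['cx'],c['cy'])
np.savez('wrist.npz',frame=c['frame'],T=c['T_tool_cam'],fx=c['fx'],cx=c['cx'],cy=c['cy'],p=s['ee_pos'],o=s['orientation'])
cv2.imwrite('pics/wrist1.png',c['frame'][:,:,::-1])
E
```

```text
time_s: 2.72
ee_pos: [0.3915, -0.1289, 0.2998]
orientation: [-2.756, -1.505, 0.0]
wrist_force: [-0.4, 0.6, 0.1]
opening: 0.0853
finger_force: 0.0
t 2.725 tcp [ 0.3915 -0.1289  0.2998] theta 57.29 tilt 0.09 F [-0.4  0.6  0.1] tq [0.03 0.04 0.04] op 0.08533086908526072 ff 0.0 q [-0.49 -0.33  1.95  0.    1.53  0.08]
slide [-0.0128  0.004   0.6073] mm [ -3.2   1.  151.8] yaw 0.0043
[[0.001, -0.9656, -0.2599, 0.0649], [1.0, 0.0011, -0.0002, -0.0003], [0.0005, -0.2599, 0.9656, -0.1761], [0.0, 0.0, 0.0, 1.0]] 321.92176071359995 282.1431448605278 207.36854371961118
```

View pics/wrist1.png

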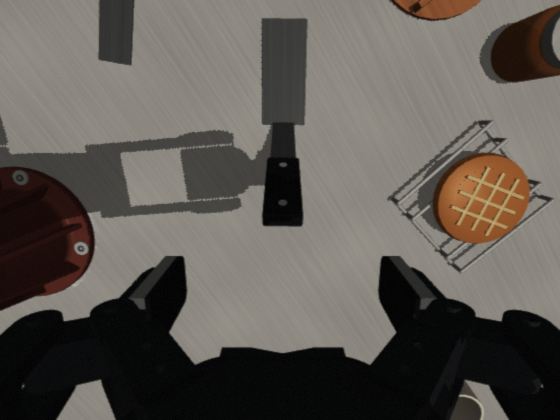

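The wrist view has the spatula's blade at (262,18)-(305,124) and its grip at (283,190), aligned with the tool. The rack corners are at (390,198), (487,122), (460,270) and (553,198), and the bread is at (483,198).

```bash
cat > w.py <<'E'
import numpy as np
from scipy.spatial.transform import Rotation as R
def wr(u,v,z,f='wrist.npz'):
    d=np.load(f); M=R.from_rotvec(d['o']).as_matrix(); T=d['T']
    r=M@T[:3,:3]@np.array([(u-d['cx'])/d['fx'],(v-d['cy'])/d['fx'],1]); o=d['p']+M@T[:3,3]
    return (o+r*(z-o[2])/r[2])[:2]
E
python3 - <<'E'
from w import *
A=lambda v:np.degrees(np.arctan2(v[1],v[0])).round(2)
N=np.linalg.norm
P=np.array([wr(*p,.004) for p in [(262,18),(305,18),(263,124),(305,124)]]);a=P[:2].mean(0)-P[2:].mean(0);print('blade',P.mean(0).round(4),A(a),N(a),N(P[0]-P[1]))
P=np.array([wr(*p,.028) for p in [(487,122),(390,198),(553,198),(460,270)]]);print('rack',P.mean(0).round(4),A(P[0]-P[1]),A(P[2]-P[3]),N(P[0]-P[1]),N(P[2]-P[3]),N(P[0]-P[2]),N(P[1]-P[3]))
print('bread',wr(483,198,.045).round(4),wr(483,198,.056).round(4))
for p in [(283,158),(283,225)]: print('grip end',wr(*p,.107 if p[1]<200 else .205).round(4))
E
```

```text
blade [ 0.4616 -0.022 ] 57.72 0.1345112802374777 0.056362219459262605
rack [ 0.596  -0.3114] 8.26 11.32 0.1602464301382446 0.16186183254862532 0.152950445417867 0.16141353005526687
bread [ 0.6029 -0.3089] [ 0.5984 -0.3029]
grip end [ 0.4047 -0.1089]
grip end [ 0.3787 -0.1493]
```

```bash
python3 -m inch '{"slide":[[-0.013,0.004,0.1],[-0.013,0.004,0.2],[-0.013,0.004,0.3],[-0.013,0.004,0.4],[-0.013,0.004,0.5],[-0.013,0.004,0.56],[-0.013,0.004,0.607],[-0.013,0.004,0.607],[-0.013,0.004,0.607]],"yaw":[0,0,0,0,0,0,0,0,0],"hand":[1,1,1,1,1,1,1,1,1]}' && python3 -m inch '{"slide":[[0,0,0],[0,0,0],[0,0,0],[0,0,0],[0,0,0],[0,0,0],[0,0,0],[0,0,0]],"yaw":[0,0,0,0,0,0,0,0],"hand":[0.2,0,-0.3,-0.6,-1,-1,-1,-1]}' 110; python3 go.py
```

```text
time_s: 3.9
ee_pos: [0.3916, -0.1322, 0.1494]
orientation: [2.755, 1.507, 0.001]
wrist_force: [-0.3, -0.1, 0.3]
opening: 0.0855
finger_force: 0.0
time_s: 4.9
ee_pos: [0.391, -0.1325, 0.1493]
orientation: [2.755, 1.507, -0.001]
wrist_force: [-3.2, -0.9, 4.8]
opening: 0.0326
finger_force: 108.9
t 4.9 tcp [ 0.391  -0.1325  0.1493] theta 57.35 tilt 0.07 F [-3.2 -0.9  4.8] tq [-0.12  0.5   0.05] op 0.03263849051337635 ff 108.91759872436523 q [-0.5  -0.21  2.14 -0.    1.21  0.07]
```

```bash
python3 -m inch '{"slide":[[0,0,-0.03],[0,0,-0.08],[0,0,-0.14],[0,0,-0.2],[0,0,-0.26],[0,0,-0.3],[0,0,-0.3],[0,0,-0.3],[0,0,-0.3]],"yaw":[0,0,0,0,0,0,0,0,0],"hand":[-1,-1,-1,-1,-1,-1,-1,-1,-1]}'; python3 go.py
python3 - <<'E'
from station import robot,vision
import cv2,numpy as np
s=robot.state()
c=vision.camera('wrist')
np.savez('wrist2.npz',frame=c['frame'],T=c['T_tool_cam'],fx=c['fx'],cx=c['cx'],cy=c['cy'],p=s['ee_pos'],o=s['orientation'])
a=cv2.resize(c['frame'][0:240,180:560,::-1],None,fx=1.5,fy=1.5,interpolation=cv2.INTER_CUBIC)
c=vision.camera('scene');b=cv2.resize(c['frame'][90:250,200:390,::-1],None,fx=1.26,fy=1.5)
b=cv2.resize(c['frame'][130:250,240:345,::-1],(210,240),interpolation=cv2.INTER_CUBIC)
o=np.zeros((600,800,3),np.uint8);o[:360,:570]=a;o[:240,575:785]=b
e=cv2.resize(c['frame'][130:250,230:430,::-1],(400,240),interpolation=cv2.INTER_CUBIC);o[360:,:400]=e
cv2.imwrite('pics/lift.png',o)
E
```

```text
time_s: 6.02
ee_pos: [0.3903, -0.1317, 0.2226]
orientation: [-2.755, -1.507, 0.002]
wrist_force: [0.3, -0.4, -2.1]
opening: 0.0328
finger_force: 110.1
t 6.025 tcp [ 0.3903 -0.1317  0.2226] theta 57.34 tilt 0.1 F [ 0.3 -0.4 -2.1] tq [-0.16  0.09  0.07] op 0.03279664148546651 ff 110.10460138320923 q [-0.5  -0.29  2.06 -0.    1.37  0.07]
```

View pics/lift.png

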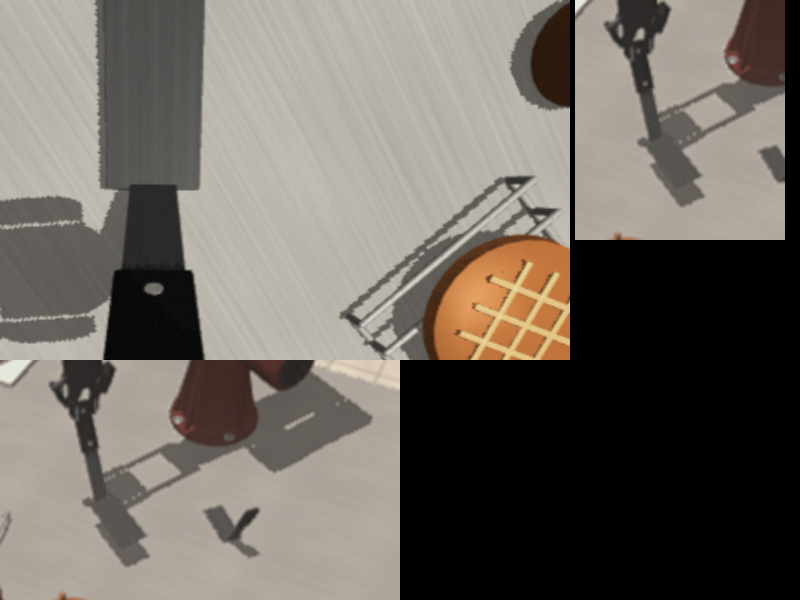

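The spatula hangs straight in the grip, with its rear blade edge at (247..313,125) raw. The rack's dark lines include shadows, so I'll re-measure it in an enlarged crop of the earlier wrist view and check the spatula's pitch.

```bash
python3 - <<'E'
import numpy as np,cv2
d=np.load('wrist.npz');f=d['frame'][110:280,380:560,::-1];cv2.imwrite('pics/rack.png',cv2.resize(f,None,fx=3.5,fy=3.5,interpolation=cv2.INTER_CUBIC))
d=np.load('wrist2.npz');T=np.linalg.inv(d['T'])
for pitch in (-3,0,3,6):
    c,s=np.cos(np.radians(pitch)),np.sin(np.radians(pitch)); out=[]
    for x,y,z in [(-.0675,.03,.004),(-.0675,-.03,.004),(-.1095,0,.104)]:
        p=np.array([x+.132,-y,.149-z]); g=np.array([0,0,-.019]); q=p-g; q=np.array([c*q[0]-s*q[2],q[1],s*q[0]+c*q[2]])+g
        r=T[:3,:3]@q+T[:3,3]; out.append((r[:2]/r[2]*d['fx']+[d['cx'],d['cy']]).round(1).tolist())
    print(pitch,out)
E
```

```text
-3 [[250.9, 111.8], [314.3, 111.8], [282.7, 179.2]]
0 [[251.5, 121.1], [313.8, 121.1], [282.7, 183.6]]
3 [[252.0, 130.2], [313.2, 130.3], [282.7, 188.1]]
6 [[252.4, 139.3], [312.7, 139.3], [282.6, 192.6]]
```

View pics/rack.png

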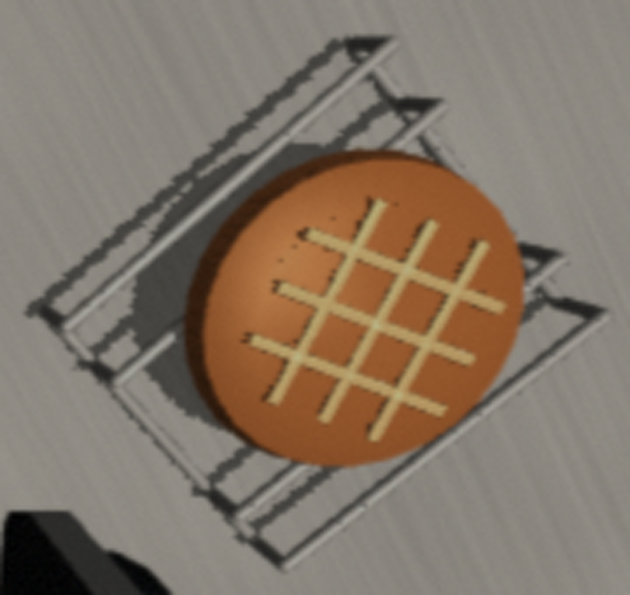

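Actual wire tops in the crop: outer (68,327)-(393,43), inner (115,380)-(440,105), inner (240,517)-(562,260), outer (285,565)-(605,315). The spatula's pitch is about 0.

```bash
python3 - <<'E'
from w import *
A=lambda v:np.degrees(np.arctan2(v[1],v[0])).round(2)
W=[((68,327),(393,43)),((115,380),(440,105)),((240,517),(562,260)),((285,565),(605,315))]
P=np.array([[wr((a+.5)/3.5-.5+380,(b+.5)/3.5-.5+110,.03) for a,b in w] for w in W])
print('angles',[A(w[1]-w[0]) for w in P],'len',[np.linalg.norm(w[1]-w[0]).round(4) for w in P],'centre',P.mean((0,1)).round(4))
a=np.radians(11);n=np.array([-np.sin(a),np.cos(a)]);print('offsets',((P.mean(1)-P.mean((0,1)))@n).round(4))
print(P.round(4).tolist())
print('bread lattice',wr((372+.5)/3.5-.5+380,(325)/3.5-.5+110,.056))
E
```

```text
angles [np.float64(11.96), np.float64(11.66), np.float64(11.68), np.float64(11.67)] len [np.float64(0.1595), np.float64(0.1595), np.float64(0.1596), np.float64(0.1592)] centre [ 0.5981 -0.3157]
offsets [ 0.0744  0.0427 -0.0427 -0.0744]
[[[0.5052, -0.2594], [0.6612, -0.2263]], [[0.5112, -0.29], [0.6673, -0.2578]], [[0.5285, -0.3737], [0.6848, -0.3414]], [[0.5353, -0.4047], [0.6912, -0.3725]]]
bread lattice [ 0.59927188 -0.31057293]
```

```bash
python3 go.py 0.312 -0.375 0.2226 11.75
```

```text
t 6.125 tcp [ 0.3905 -0.1317  0.2228] theta 57.34 tilt 0.08 F [-0.3  0.4 -1.7] tq [-0.17  0.09  0.01] op 0.03268899017535836 ff 110.10080695152283 q [-0.5  -0.29  2.06 -0.    1.37  0.07]
slide [-9.887e-01  2.609e-01  7.000e-04] mm [-2.472e+02  6.520e+01  2.000e-01] yaw 0.3979
```

```bash
python3 -m inch '{"slide":[[-0.04,0.01,0],[-0.13,0.03,0],[-0.25,0.06,0],[-0.38,0.09,0],[-0.51,0.13,0],[-0.64,0.17,0],[-0.77,0.2,0],[-0.88,0.23,0],[-0.95,0.25,0],[-0.988,0.261,0],[-0.988,0.261,0]],"yaw":[0.02,0.06,0.11,0.16,0.21,0.26,0.31,0.35,0.38,0.398,0.398],"hand":[-1,-1,-1,-1,-1,-1,-1,-1,-1,-1,-1]}'; python3 go.py 0.312 -0.375 0.1655 11.75
```

```text
time_s: 7.5
ee_pos: [0.3124, -0.3751, 0.2234]
orientation: [-3.124, -0.32, 0.0]
wrist_force: [-0.4, 0.9, -1.5]
opening: 0.0327
finger_force: 110.1
t 7.5 tcp [ 0.3124 -0.3751  0.2234] theta 11.7 tilt 0.04 F [-0.4  0.9 -1.5] tq [-0.06  0.1  -0.01] op 0.03268458207475935 ff 110.05733013153076 q [-1.02 -0.1   1.9   0.    1.34  0.35]
slide [-0.0015 -0.0007  0.2315] mm [-0.4 -0.2 57.9] yaw -0.0005
```

```bash
python3 -m inch '{"slide":[[0,0,0.04],[0,0,0.09],[0,0,0.14],[0,0,0.19],[0,0,0.22],[0,0,0.231],[0,0,0.231],[0,0,0.231]],"yaw":[0,0,0,0,0,0,0,0],"hand":[-1,-1,-1,-1,-1,-1,-1,-1]}'; python3 go.py 0.312 -0.375 0.1655 11.75
python3 - <<'E'
from station import robot,vision
import cv2,numpy as np
c=vision.camera('scene');b=cv2.resize(c['frame'][140:265,175:295,::-1],None,fx=3.3,fy=3.3,interpolation=cv2.INTER_CUBIC)
c=vision.camera('top');t=cv2.resize(c['frame'][160:280,300:410,::-1],None,fx=3.5,fy=3.5,interpolation=cv2.INTER_CUBIC)
o=np.zeros((425,800,3),np.uint8);o[:b.shape[0],:396]=b;o[:420,400:785]=t
cv2.imwrite('pics/pre.png',o)
E
```

```text
time_s: 8.5
ee_pos: [0.3128, -0.3756, 0.1664]
orientation: [3.124, 0.321, 0.001]
wrist_force: [-0.7, 0.2, -2.3]
opening: 0.033
finger_force: 110.0
t 8.5 tcp [ 0.3128 -0.3756  0.1664] theta 11.73 tilt 0.07 F [-0.7  0.2 -2.3] tq [-0.06  0.2   0.05] op 0.03303072243682882 ff 110.04396915435791 q [-1.02 -0.05  1.96 -0.    1.23  0.35]
slide [-0.0025 -0.003   0.0035] mm [-0.6 -0.7  0.9] yaw -0.0002
```

View pics/pre.png

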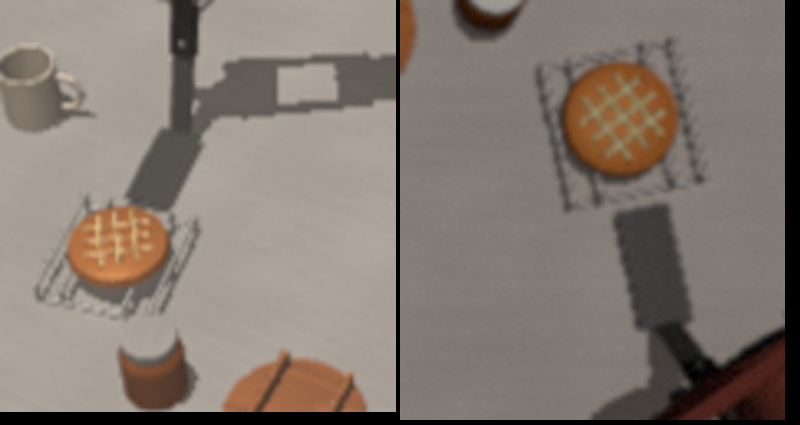

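Seen from both cameras, the blade points straight into the channel, tip about 15 mm short of the rack, maybe 2 mm to the right. I'll insert it now.

```bash
python3 -m inch '{"slide":[[0,-0.006,0.004],[0.04,-0.006,0.004],[0.08,-0.006,0.004],[0.12,-0.006,0.004],[0.16,-0.006,0.004],[0.2,-0.006,0.004],[0.24,-0.006,0.004],[0.28,-0.006,0.004],[0.31,-0.006,0.004]],"yaw":[0,0,0,0,0,0,0,0,0],"hand":[-1,-1,-1,-1,-1,-1,-1,-1,-1]}'; python3 go.py 0.4628 -0.3438 0.1655 11.75
```

```text
time_s: 9.72
ee_pos: [0.3888, -0.3577, 0.1648]
orientation: [3.125, 0.322, 0.0]
wrist_force: [0.1, -0.4, -2.1]
opening: 0.0326
finger_force: 110.0
t 9.725 tcp [ 0.3888 -0.3577  0.1648] theta 11.75 tilt 0.0 F [ 0.1 -0.4 -2.1] tq [-0.04  0.2  -0.02] op 0.03255677251910988 ff 110.02802968025208 q [-0.88  0.04  1.87  0.    1.23  0.49]
slide [ 0.3013  0.0058 -0.003 ] mm [75.3  1.5 -0.7] yaw -0.0
```

```bash
python3 -m inch '{"slide":[[0.04,0,-0.002],[0.08,0,-0.002],[0.12,0,-0.002],[0.16,0,-0.002],[0.2,0,-0.002],[0.24,0,-0.002],[0.275,0,-0.002],[0.3,0,-0.002],[0.3,0,-0.002]],"yaw":[0,0,0,0,0,0,0,0,0],"hand":[-1,-1,-1,-1,-1,-1,-1,-1,-1]}'; python3 go.py
python3 - <<'E'
from station import robot,vision
import cv2,numpy as np
s=robot.state()
c=vision.camera('wrist')
np.savez('wrist3.npz',frame=c['frame'],T=c['T_tool_cam'],fx=c['fx'],cx=c['cx'],cy=c['cy'],p=s['ee_pos'],o=s['orientation'])
w=cv2.resize(c['frame'][0:230,100:460,::-1],None,fx=1.25,fy=1.25)
c=vision.camera('scene');b=cv2.resize(c['frame'][160:255,180:260,::-1],None,fx=4,fy=4,interpolation=cv2.INTER_CUBIC)
o=np.zeros((400,780,3),np.uint8);o[:b.shape[0],:320]=b;o[:w.shape[0],325:775]=w
cv2.imwrite('pics/ins.png',o)
E
```

```text
time_s: 10.85
ee_pos: [0.4619, -0.3425, 0.1652]
orientation: [3.125, 0.322, -0.0]
wrist_force: [-0.4, 0.2, -2.2]
opening: 0.0327
finger_force: 110.0
t 10.85 tcp [ 0.4619 -0.3425  0.1652] theta 11.77 tilt 0.01 F [-0.4  0.2 -2.2] tq [-0.05  0.15 -0.03] op 0.03271334624405074 ff 110.04507780075073 q [-0.76  0.14  1.76 -0.    1.23  0.61]
```

View pics/ins.png

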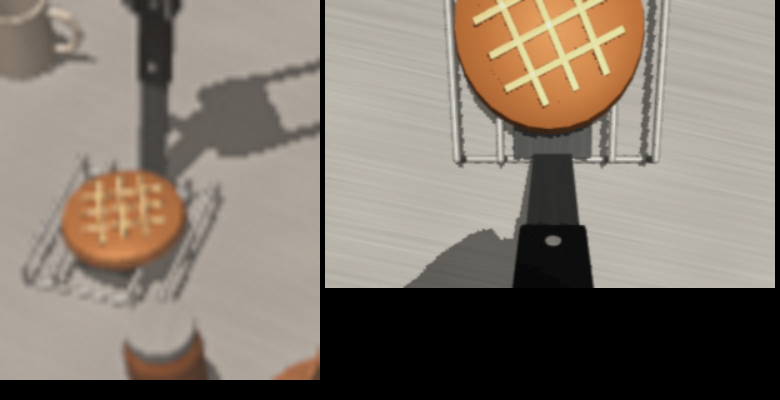

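The blade sits between the middle wires under the bread, with a visible gap between bread and neck. I'll lift slowly.

```bash
python3 -m inch '{"slide":[[0.01,0,-0.02],[0.01,0,-0.035],[0.01,0,-0.045],[0.01,0,-0.055],[0.01,0,-0.07],[0.01,0,-0.09],[0.01,0,-0.12],[0.01,0,-0.16],[0.01,0,-0.2],[0.01,0,-0.235],[0.01,0,-0.25],[0.01,0,-0.25]],"yaw":[0,0,0,0,0,0,0,0,0,0,0,0],"hand":[-1,-1,-1,-1,-1,-1,-1,-1,-1,-1,-1,-1]}'; python3 go.py
python3 - <<'E'
from station import robot,vision
import cv2,numpy as np
s=robot.state()
c=vision.camera('wrist')
w=cv2.resize(c['frame'][0:230,100:460,::-1],None,fx=1.25,fy=1.25)
c=vision.camera('scene');b=cv2.resize(c['frame'][130:255,170:260,::-1],None,fx=3.5,fy=3.5,interpolation=cv2.INTER_CUBIC)
o=np.zeros((440,780,3),np.uint8);o[:b.shape[0],:315]=b;o[:w.shape[0],325:775]=w
cv2.imwrite('pics/carry.png',o)
E
```

```text
time_s: 12.45
ee_pos: [0.4641, -0.3423, 0.2282]
orientation: [3.125, 0.321, 0.001]
wrist_force: [0.4, -0.2, -3.3]
opening: 0.0331
finger_force: 110.8
t 12.45 tcp [ 0.4641 -0.3423  0.2282] theta 11.73 tilt 0.04 F [ 0.4 -0.2 -3.3] tq [-0.1   0.39  0.03] op 0.03309384456495754 ff 110.83650827407837 q [-0.76  0.09  1.7  -0.    1.35  0.61]
```

View pics/carry.png

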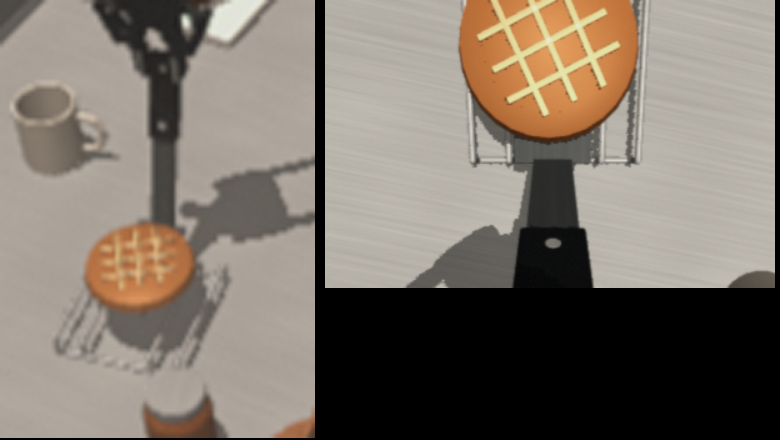

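The bread is lifted clear and lies flat on the blade. My ten pictures are used up, so from here I measure with image code, starting with the exact pose of the round stand from the saved frames.

```bash
cat > st.py <<'E'
import numpy as np,cv2
from scipy.optimize import least_squares
from scipy.ndimage import map_coordinates
def proj(d,P):
    T=d['camera_from_world'];c=P@T[:3,:3].T+T[:3,3];return c[:,:2]/c[:,2:]*[d['fx'],d['fy']]+[d['cx'],d['cy']]
def unproj(d,uv,z):
    T=d['camera_from_world'];o=-T[:3,:3].T@T[:3,3];r=np.c_[(uv-[d['cx'],d['cy']])/[d['fx'],d['fy']],np.ones(len(uv))]@T[:3,:3]
    return (o+r*((z-o[2])/r[:,2])[:,None])[:,:2]
def blob(d,near,hmax=20,smin=90):
    h=cv2.cvtColor(d['frame'],cv2.COLOR_RGB2HSV);m=((h[...,0]<hmax)&(h[...,1]>smin)).astype(np.uint8)
    n,l=cv2.connectedComponents(m);c=l[int(near[1]),int(near[0])]
    if c==0: return None
    return max(cv2.findContours((l==c).astype(np.uint8),cv2.RETR_EXTERNAL,cv2.CHAIN_APPROX_NONE)[0],key=len)[:,0].astype(float)
def circ(P):
    f=least_squares(lambda p:np.hypot(*(P-p[:2]).T)-p[2],[*P.mean(0),.08],loss='soft_l1',f_scale=.002);return f.x
E
python3 - <<'E'
from st import *
D={n:np.load(n+'.npz') for n in('top','scene')}
for n,z in(('top',.006),('scene',.006)):
    d=D[n];c=proj(d,np.array([[.71,0,.008]]))[0];b=blob(d,c);print(n,c.round(1),None if b is None else circ(unproj(d,b,z)).round(4))
G={}
for n,d in D.items():
    g=cv2.cvtColor(d['frame'],cv2.COLOR_RGB2GRAY).astype(float);G[n]=np.hypot(cv2.Sobel(g,6,1,0),cv2.Sobel(g,6,0,1))
s=np.linspace(-.066,.066,40)
def score(n,x,y,a):
    c,si=np.cos(a),np.sin(a);t=0
    for off in(-.046,-.038,.038,.046):
        P=np.c_[x+s*c-off*si,y+s*si+off*c,np.full(40,.03)];uv=proj(D[n],P);t+=map_coordinates(G[n],[uv[:,1],uv[:,0]],order=1).mean()
    return t
for n in D:
    r=sorted(((score(n,x,y,np.radians(a)),x,y,a) for x in(.709,) for y in np.arange(-.01,.0101,.001) for a in np.arange(-3,13,.5)),reverse=True)[:5];print(n,np.round(r,3).tolist())
r=sorted(((score('top',.709,y,np.radians(a))+score('scene',.709,y,np.radians(a)),y,a) for y in np.arange(-.01,.0101,.001) for a in np.arange(-3,13,.5)),reverse=True)[:5];print(np.round(r,3).tolist())
E
```

```text
top [282.6 167.5] [ 7.101e-01 -1.000e-04  8.260e-02]
scene [264.5 266. ] [ 0.7099 -0.0035  0.083 ]
top [[190.873, 0.709, 0.003, 3.5], [190.844, 0.709, 0.003, 4.0], [189.858, 0.709, 0.004, 4.0], [189.45, 0.709, 0.004, 3.5], [189.438, 0.709, 0.003, 3.0]]
scene [[660.971, 0.709, 0.005, 4.0], [660.067, 0.709, 0.004, 4.5], [659.798, 0.709, 0.005, 4.5], [658.988, 0.709, 0.005, 3.5], [658.847, 0.709, 0.004, 4.0]]
[[848.705, 0.004, 4.0], [848.578, 0.004, 4.5], [843.11, 0.004, 5.0], [842.907, 0.004, 3.5], [836.09, 0.005, 4.0]]
```

```bash
cat > br.py <<'E'
from st import *; from station import robot,vision
from scipy.spatial.transform import Rotation as R
import sys
s=robot.state();M=R.from_rotvec(s['orientation']).as_matrix();p=np.array(s['ee_pos'])
zb=float(sys.argv[1]) if len(sys.argv)>1 else p[2]-.149+.004
for n in('top','scene'):
    d=vision.camera(n);h=cv2.cvtColor(d['frame'],cv2.COLOR_RGB2HSV)
    g=p+M@np.array([.136,0,0]);g[2]=zb+.02;c=proj(d,g[None])[0]
    m=((h[...,0]<22)&(h[...,1]>(130 if n=='top' else 110))).astype(np.uint8);np.savez('last_'+n,**{k:np.array(v) for k,v in d.items()})
    m=cv2.morphologyEx(m,cv2.MORPH_CLOSE,np.ones((5,5)));nn,l,stt,_=cv2.connectedComponentsWithStats(m);k=l[int(c[1]),int(c[0])]
    b=max(cv2.findContours((l==k).astype(np.uint8),cv2.RETR_EXTERNAL,cv2.CHAIN_APPROX_NONE)[0],key=len)[:,0].astype(float)
    q=circ(unproj(d,b,zb+.015));e=M.T@np.array([q[0]-p[0],q[1]-p[1],0]);print(n,'area',stt[k,4],'bread',q.round(4),'in tool',e.round(4))
E
python3 br.py; python3 go.py 0.42 -0.17 0.248 8
```

```text
top area 870 bread [ 0.5945 -0.3068  0.0608] in tool [ 1.352e-01 -7.700e-03 -1.000e-04]
scene area 612 bread [ 0.6049 -0.3052  0.0637] in tool [ 1.457e-01 -7.300e-03 -1.000e-04]
t 12.65 tcp [ 0.4636 -0.3418  0.2271] theta 11.73 tilt 0.07 F [ 1.4  0.1 -3.4] tq [-0.09  0.43 -0.01] op 0.032668061353625266 ff 110.87332248687744 q [-0.76  0.09  1.7  -0.    1.35  0.61]
slide [-0.0312 -0.7084 -0.083 ] mm [  -7.8 -177.1  -20.7] yaw 0.0326
```

```bash
python3 -m inch '{"slide":[[0,-0.015,-0.01],[0,-0.045,-0.02],[-0.01,-0.095,-0.04],[-0.01,-0.165,-0.06],[-0.02,-0.245,-0.08],[-0.02,-0.335,-0.083],[-0.03,-0.425,-0.083],[-0.03,-0.515,-0.083],[-0.03,-0.595,-0.083],[-0.031,-0.655,-0.083],[-0.031,-0.695,-0.083],[-0.031,-0.708,-0.083]],"yaw":[0,0,0.003,0.006,0.01,0.014,0.018,0.022,0.026,0.03,0.032,0.0326],"hand":[-1,-1,-1,-1,-1,-1,-1,-1,-1,-1,-1,-1]}'; python3 go.py 0.46 -0.02 0.248 4.2
```

```text
time_s: 14.15
ee_pos: [0.4204, -0.1699, 0.2486]
orientation: [3.134, 0.22, 0.0]
wrist_force: [0.1, 0.1, -3.0]
opening: 0.0328
finger_force: 110.9
t 14.15 tcp [ 0.4204 -0.1699  0.2486] theta 8.02 tilt 0.02 F [ 0.1  0.1 -3. ] tq [-0.08  0.42  0.02] op 0.032769418489263916 ff 110.85131406784058 q [-0.54 -0.2   1.94 -0.    1.4   0.89]
slide [ 0.2405 -0.5718  0.0022] mm [  60.1 -143.     0.5] yaw 0.0333
```

```bash
python3 -m inch '{"slide":[[0,-0.01,0],[0.005,-0.035,0],[0.02,-0.08,0],[0.04,-0.14,0],[0.07,-0.21,0],[0.1,-0.29,0],[0.13,-0.365,0],[0.165,-0.435,0],[0.195,-0.495,0],[0.22,-0.54,0],[0.235,-0.565,0],[0.2405,-0.572,0]],"yaw":[0,0.001,0.003,0.006,0.01,0.015,0.02,0.024,0.028,0.031,0.033,0.0333],"hand":[-1,-1,-1,-1,-1,-1,-1,-1,-1,-1,-1,-1]}'; cat > wb.py <<'E'
# bread in wrist camera -> tool frame
from st import *; from station import robot,vision
c=vision.camera('wrist');h=cv2.cvtColor(c['frame'],cv2.COLOR_RGB2HSV);np.savez('wlast.npz',frame=c['frame'])
m=((h[...,0]<25)&(h[...,1]>120)&(h[...,2]>60)).astype(np.uint8);m=cv2.morphologyEx(m,cv2.MORPH_CLOSE,np.ones((9,9)))
b=max(cv2.findContours(m,cv2.RETR_EXTERNAL,cv2.CHAIN_APPROX_NONE)[0],key=cv2.contourArea)[:,0].astype(float)
print('bbox',b.min(0),b.max(0));b=b[b[:,1]>8]
T=c['T_tool_cam']
for z in(.145,.13):
    r=np.c_[(b-[c['cx'],c['cy']])/c['fx'],np.ones(len(b))]@T[:3,:3].T;P=(T[:3,3]+r*((z-T[2,3])/r[:,2])[:,None])[:,:2];print('tool z',z,circ(P).round(4))
E
python3 wb.py; python3 br.py; python3 go.py .5725 -.0116 .248 4.2
```

```text
time_s: 15.65
ee_pos: [0.4601, -0.0201, 0.2484]
orientation: [3.139, 0.115, -0.0]
wrist_force: [-0.1, 0.1, -3.6]
opening: 0.0329
finger_force: 110.8
bbox [207.   0.] [349. 113.]
tool z 0.145 [ 0.1364 -0.0031  0.0639]
tool z 0.13 [ 0.133  -0.0029  0.0609]
top area 13384 bread [0.3224 0.5096 0.5925] in tool [-0.0987 -0.5385  0.    ]
scene area 713 bread [ 0.6049 -0.004   0.0634] in tool [ 0.1455 -0.0055 -0.    ]
t 15.8 tcp [ 0.46   -0.0207  0.2485] theta 4.17 tilt 0.02 F [-0.5 -0.8 -4.1] tq [-0.09  0.38  0.04] op 0.03257307510717496 ff 110.83938717842102 q [-0.2  -0.19  1.93 -0.    1.4   1.3 ]
slide [ 0.4515 -0.0036  0.0018] mm [112.9  -0.9   0.5] yaw -0.0003
```

```bash
python3 -m inch '{"slide":[[0.01,0,0],[0.035,0,0],[0.075,0,0],[0.125,0,0],[0.18,-0.002,0],[0.24,-0.003,0],[0.3,-0.003,0],[0.355,-0.003,0],[0.4,-0.003,0],[0.43,-0.003,0],[0.448,-0.003,0],[0.4515,-0.003,0]],"yaw":[0,0,0,0,0,0,0,0,0,0,0,0],"hand":[-1,-1,-1,-1,-1,-1,-1,-1,-1,-1,-1,-1]}'; python3 -m inch '{"slide":[[0,0,0.02],[0,0,0.05],[0,0,0.08],[0,0,0.105],[0,0,0.125],[0,0,0.14],[0,0,0.15],[0,0,0.15]],"yaw":[0,0,0,0,0,0,0,0],"hand":[-1,-1,-1,-1,-1,-1,-1,-1]}'; python3 wb.py; python3 go.py .5725 -.0116 .18 4.2
python3 - <<'E'
# wrist frame: where do the near runner ends / base show?  compare predicted runner lines with gradients
from st import *; from station import robot,vision
from scipy.spatial.transform import Rotation as R
s=robot.state();c=vision.camera('wrist');M=R.from_rotvec(s['orientation']).as_matrix();A=np.eye(4);A[:3,:3]=M;A[:3,3]=s['ee_pos']
d=dict(c);d['camera_from_world']=np.linalg.inv(A@np.array(c['T_tool_cam']))
g=cv2.cvtColor(c['frame'],cv2.COLOR_RGB2GRAY).astype(float);G=np.hypot(cv2.Sobel(g,6,1,0),cv2.Sobel(g,6,0,1))
def score(x,y,a,offs,lo=-.068,hi=-.05):
    t=0;q=np.linspace(lo,hi,15)
    for o in offs:
        uv=proj(d,np.c_[x+q*np.cos(a)-o*np.sin(a),y+q*np.sin(a)+o*np.cos(a),np.full(15,.03)]);t+=map_coordinates(G,[uv[:,1],uv[:,0]],order=1).mean()
    return t
for nm,o in(('both',(-.046,-.038,.038,.046)),('R',(-.046,-.038)),('L',(.046,.038))):
    print(nm,np.round(sorted(((score(.71,y,np.radians(4.2),o),y) for y in np.arange(-.012,.0121,.001)),reverse=True)[:4],3).tolist())
uv=proj(d,np.array([[.71-.06*.9973-o*.073,.06*-.073+o,.03] for o in(.042,-.042)]));print('runner px',uv.round(1).tolist())
for u in uv: 
    v=int(round(u[1]));x=int(round(u[0]));print([int(k) for k in g[v,max(0,x-25):x+26]])
E
```

```text
time_s: 17.3
ee_pos: [0.5726, -0.0114, 0.2485]
orientation: [-3.139, -0.115, 0.0]
wrist_force: [-0.1, 0.1, -3.4]
opening: 0.0329
finger_force: 110.8
time_s: 18.3
ee_pos: [0.5725, -0.0114, 0.2108]
orientation: [-3.139, -0.115, 0.001]
wrist_force: [0.7, -0.3, -2.5]
opening: 0.0326
finger_force: 110.9
bbox [205.   0.] [360. 125.]
tool z 0.145 [0.1296 0.0006 0.0707]
tool z 0.13 [0.1267 0.0006 0.0674]
t 18.35 tcp [ 0.5726 -0.0114  0.2111] theta 4.18 tilt 0.01 F [-0.1 -0.3 -5.1] tq [-0.02  0.38 -0.07] op 0.0325716673786831 ff 110.9031093120575 q [-0.14  0.1   1.73  0.    1.32  1.36]
slide [-0.0005  0.0006  0.1244] mm [-0.1  0.2 31.1] yaw -0.0002
both [[476.62, -0.002], [469.176, 0.006], [402.198, 0.005], [379.351, -0.003]]
R [[299.089, 0.006], [282.835, -0.002], [240.511, 0.005], [234.001, -0.003]]
L [[209.227, -0.009], [193.785, -0.002], [192.506, -0.001], [183.016, -0.01]]
runner px [[240.8, 107.9], [320.2, 108.0]]
[170, 171, 171, 170, 170, 171, 170, 171, 171, 171, 166, 144, 112, 122, 127, 128, 127, 127, 128, 126, 111, 78, 61, 79, 99, 79, 69, 57, 56, 57, 48, 33, 41, 54, 53, 44, 41, 42, 41, 41, 42, 40, 41, 41, 45, 48, 57, 72, 87, 95, 103]
[67, 53, 49, 45, 44, 45, 45, 46, 46, 49, 55, 54, 51, 62, 81, 84, 86, 80, 90, 103, 68, 51, 37, 68, 108, 119, 117, 117, 117, 120, 112, 109, 127, 129, 130, 129, 128, 128, 128, 129, 128, 126, 130, 152, 173, 180, 178, 180, 179, 179, 180]
```

```bash
python3 -m inch '{"slide":[[0,0.008,0.02],[0,0.008,0.05],[0,0.008,0.08],[0,0.008,0.105],[0,0.008,0.12],[0,0.008,0.13],[0,0.008,0.138],[0,0.008,0.146],[0,0.008,0.154],[0,0.008,0.162],[0,0.008,0.17],[0,0.008,0.17]],"yaw":[0,0,0,0,0,0,0,0,0,0,0,0],"hand":[-1,-1,-1,-1,-1,-1,-1,-1,-1,-1,-1,-1]}'; python3 go.py; python3 br.py .03
```

```text
time_s: 19.9
ee_pos: [0.5725, -0.0134, 0.1682]
orientation: [-3.139, -0.115, 0.001]
wrist_force: [-0.0, 0.5, -1.7]
opening: 0.033
finger_force: 110.1
t 19.9 tcp [ 0.5725 -0.0134  0.1682] theta 4.18 tilt 0.03 F [-0.   0.5 -1.7] tq [-0.03  0.16 -0.01] op 0.03304862778255669 ff 110.05492687225342 q [-0.15  0.13  1.77 -0.    1.24  1.35]
top area 14126 bread [0.3441 0.574  0.6272] in tool [-1.850e-01 -6.025e-01  1.000e-04]
scene area 1269 bread [0.7316 0.0111 0.0812] in tool [ 1.604e-01 -1.290e-02 -1.000e-04]
```

The torque is back to its unloaded value, so the bread rests on the runners. I'll drop a little further and withdraw.

```bash
python3 -m inch '{"slide":[[0,0,0.008],[0,0,0.013],[-0.02,0,0.013],[-0.05,0,0.013],[-0.09,0,0.013],[-0.13,0,0.013]],"yaw":[0,0,0,0,0,0],"hand":[-1,-1,-1,-1,-1,-1]}'; python3 go.py;  python3 -m inch '{"slide":[[-0.05,0,0],[-0.1,0,0],[-0.15,0,0],[-0.2,0,0],[-0.25,0,0],[-0.31,0,0],[-0.37,0,0],[-0.43,0,0],[-0.49,0,0],[-0.55,0,0],[-0.58,0,0],[-0.58,0,0]],"yaw":[0,0,0,0,0,0,0,0,0,0,0,0],"hand":[-1,-1,-1,-1,-1,-1,-1,-1,-1,-1,-1,-1]}'; python3 go.py
```

```text
time_s: 20.75
ee_pos: [0.5394, -0.0158, 0.1653]
orientation: [3.139, 0.115, -0.0]
wrist_force: [0.9, 0.3, -2.1]
opening: 0.0328
finger_force: 110.0
t 20.75 tcp [ 0.5394 -0.0158  0.1653] theta 4.18 tilt 0.01 F [ 0.9  0.3 -2.1] tq [-0.04  0.16 -0.  ] op 0.03283659229381236 ff 110.03775715827942 q [-0.16  0.07  1.85 -0.    1.23  1.34]
time_s: 22.25
ee_pos: [0.3954, -0.0264, 0.1653]
orientation: [3.139, 0.114, 0.001]
wrist_force: [0.2, 0.3, -2.3]
opening: 0.0325
finger_force: 110.1
t 22.25 tcp [ 0.3954 -0.0264  0.1653] theta 4.16 tilt 0.04 F [ 0.2  0.3 -2.3] tq [-0.1   0.2   0.01] op 0.03247235123015652 ff 110.08032202720642 q [-0.24 -0.27  2.15  0.    1.26  1.25]
```

```bash
cat > lat.py <<'E'
from st import *; from station import vision
def lat(d,x,y):
    h=cv2.cvtColor(d['frame'],cv2.COLOR_RGB2HSV).astype(int);c=proj(d,np.array([[x,y,.05]]))[0];r=25
    yy,xx=np.mgrid[:420,:560];near=np.hypot(xx-c[0],yy-c[1])<r
    m=near&(h[...,0]>14)&(h[...,0]<35)&(h[...,1]>70)&(h[...,2]>130)
    P=unproj(d,np.c_[xx[m],yy[m]].astype(float),.054);return m.sum(),P.mean(0).round(4),P.std(0).round(4)
for n in('top','scene'):
    print(n,'rack ref',lat(np.load(n+'.npz'),.6,-.313)); print(n,'stand empty ref',np.load(n+'.npz')['frame'].shape and lat(np.load(n+'.npz'),.71,0) ); d=vision.camera(n);print(n,'now',lat(d,.71,0))
E
python3 lat.py
```

```text
top rack ref (np.int64(138), array([ 0.6024, -0.3065]), array([0.0177, 0.019 ]))
top stand empty ref (np.int64(0), array([nan, nan]), array([nan, nan]))
top now (np.int64(177), array([ 0.7065, -0.002 ]), array([0.0201, 0.0194]))
scene rack ref (np.int64(109), array([ 0.5995, -0.3122]), array([0.0217, 0.0211]))
scene stand empty ref (np.int64(0), array([nan, nan]), array([nan, nan]))
scene now (np.int64(150), array([ 0.7073, -0.0028]), array([0.0224, 0.02  ]))lat.py:6: RuntimeWarning: Mean of empty slice.
  P=unproj(d,np.c_[xx[m],yy[m]].astype(float),.054);return m.sum(),P.mean(0).round(4),P.std(0).round(4)
  ret = um.true_divide(
  ret = _var(a, axis=axis, dtype=dtype, out=out, ddof=ddof,
  arrmean = um.true_divide(arrmean, div, out=arrmean,
  ret = um.true_divide(
```

The bread is at (0.707, -0.002), within about 3 mm of the stand's centre. Next I put the spatula down.

```bash
python3 -m inch '{"slide":[[-0.04,0,0],[-0.08,0,0],[-0.1,0,0.01],[-0.1,0,0.025],[-0.1,0,0.038],[-0.1,0,0.046],[-0.1,0,0.052],[-0.1,0,0.057],[-0.1,0,0.06],[-0.1,0,0.062],[-0.1,0,0.062]],"yaw":[0,0,0,0,0,0,0,0,0,0,0],"hand":[-1,-1,-1,-1,-1,-1,-1,-1,-1,-1,-1]}'; python3 go.py
```

```text
time_s: 23.72
ee_pos: [0.3708, -0.0282, 0.1499]
orientation: [3.139, 0.115, 0.0]
wrist_force: [-0.3, 0.2, 1.1]
opening: 0.0326
finger_force: 109.6
t 23.725 tcp [ 0.3708 -0.0282  0.1499] theta 4.19 tilt 0.01 F [-0.3  0.2  1.1] tq [-0.06  0.26 -0.03] op 0.03261553984906911 ff 109.55835342407227 q [-0.27 -0.32  2.22 -0.    1.24  1.23]
```

```bash
python3 -m inch '{"slide":[[0,0,0.002],[0,0,0.002],[0,0,0.002],[0,0,0.002],[0,0,0.002],[0,0,0.002],[0,0,0.002],[0,0,0.002],[0,0,0.002]],"yaw":[0,0,0,0,0,0,0,0,0],"hand":[-1,-0.3,-0.1,0.1,0.4,0.7,1,1,1]}' 40; python3 -m inch '{"slide":[[0,0,-0.03],[0,0,-0.08],[0,0,-0.15],[0,0,-0.25],[0,0,-0.35],[0,0,-0.45],[0,0,-0.55],[0,0,-0.6],[0,0,-0.6],[0,0,-0.6]],"yaw":[0,0,0,0,0,0,0,0,0,0],"hand":[1,1,1,1,1,1,1,1,1,1]}'; python3 go.py
python3 lat.py 2>/dev/null|grep now; python3 - <<'E'
from st import *; from station import vision,robot
from scipy.spatial.transform import Rotation as R
s=robot.state();c=vision.camera('wrist');M=R.from_rotvec(s['orientation']).as_matrix();A=np.eye(4);A[:3,:3]=M;A[:3,3]=s['ee_pos']
d=dict(c);d['camera_from_world']=np.linalg.inv(A@np.array(c['T_tool_cam']))
h=cv2.cvtColor(c['frame'],cv2.COLOR_RGB2HSV)
g=cv2.cvtColor(c['frame'],cv2.COLOR_RGB2GRAY)
u=282
print('column',u,[int(v) for v in g[0:240:5,u]])
for v in(30,60,90,110,150,190): print(v,[int(k) for k in g[v,220:345:4]])
x0=np.array([.3708,-.0282])+.132*np.array([.9973,.073])
pts=np.array([[x0[0]+a*.9973-b*.073,x0[1]+a*.073+b*.9973,z] for a,b,z in[(.0675,.03,.004),(.0675,-.03,.004),(-.0675,.03,.004),(-.0675,-.03,.004),(-.1095,0,.104),(-.148,0,.205)]]);print(proj(d,pts).round(1).tolist())
E
```

```text
time_s: 24.85
ee_pos: [0.3707, -0.0282, 0.1492]
orientation: [-3.139, -0.115, 0.0]
wrist_force: [0.1, 0.3, -0.2]
opening: 0.0854
finger_force: 0.0
time_s: 26.1
ee_pos: [0.3702, -0.028, 0.2983]
orientation: [-3.139, -0.115, 0.003]
wrist_force: [0.6, -0.0, -0.3]
opening: 0.086
finger_force: 0.0
t 26.1 tcp [ 0.3702 -0.028   0.2983] theta 4.18 tilt 0.1 F [ 0.6 -0.  -0.3] tq [0.02 0.01 0.01] op 0.08597681825653085 ff 0.0 q [-0.27 -0.43  2.02 -0.    1.56  1.23]
top now (np.int64(179), array([ 0.7075, -0.0028]), array([0.0206, 0.0191]))
scene now (np.int64(144), array([ 0.7071, -0.0036]), array([0.0226, 0.0201]))
column 282 [137, 136, 141, 69, 67, 66, 66, 67, 65, 68, 67, 68, 65, 66, 67, 69, 67, 67, 67, 66, 64, 65, 65, 65, 34, 34, 35, 32, 34, 35, 33, 10, 87, 8, 8, 9, 7, 10, 9, 17, 93, 8, 9, 5, 6, 71, 69, 73]
30 [140, 138, 137, 136, 133, 133, 134, 136, 137, 138, 114, 64, 67, 64, 65, 64, 67, 65, 69, 66, 65, 67, 139, 136, 138, 134, 137, 138, 137, 137, 139, 136]
60 [139, 139, 138, 137, 137, 137, 137, 138, 138, 137, 115, 66, 66, 63, 65, 64, 70, 65, 68, 67, 68, 72, 144, 145, 144, 144, 143, 142, 143, 142, 142, 144]
90 [142, 142, 142, 141, 141, 138, 138, 139, 137, 138, 112, 65, 66, 67, 65, 64, 69, 66, 68, 65, 71, 85, 138, 139, 139, 141, 140, 140, 141, 141, 141, 142]
110 [144, 144, 143, 142, 142, 138, 139, 139, 139, 140, 124, 64, 64, 64, 65, 64, 66, 64, 66, 66, 70, 102, 143, 143, 143, 145, 143, 144, 142, 142, 141, 143]
150 [136, 137, 139, 141, 141, 139, 141, 140, 141, 141, 141, 140, 74, 34, 33, 33, 35, 35, 32, 140, 144, 146, 146, 146, 143, 142, 141, 141, 143, 144, 145, 145]
190 [80, 138, 139, 139, 139, 136, 68, 69, 67, 68, 68, 12, 11, 10, 9, 6, 10, 6, 9, 10, 31, 141, 140, 138, 136, 138, 138, 139, 138, 139, 140, 140]
[[259.3, 12.1], [305.5, 12.1], [261.0, 119.8], [303.6, 119.9], [282.2, 158.0], [282.0, 215.6]]
```

```bash
python3 -c "
from station import robot
print(robot.hand_in())"
```

```text
the job is handed in; nothing more can be done
None
```

The job is handed in at about 26 s: by camera the bread rests within about 3 mm of the round stand's centre, the spatula stands with its blade flat on the counter, and the gripper is open and clear; no verdict was returned.

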